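# Lock the night's bottles and cans away in the counter chiller

### The job

Closing time: turn the chiller's latch until its bolt springs clear, slide the lid open, and stand every small amber bottle and every cola can left out on the front of the worktop, to the right of the chiller, upright in the chiller's well. Then slide the lid fully shut and turn the latch cam until its high point bears on the sprung bolt and has pushed it all the way into the lid's keeper. Leave the brass measuring cup and the wooden muddler where they are.

Things in the scene. Friction and masses are not known exactly. Their poses are not given: they have to be found in the camera images.
- chiller: counter chiller, brushed steel, fixed, 572 mm long (y), 158 mm high without its lid. Origin on the worktop under the centre of the bottle well; x away from the robot, y to its left. Left of the well (y 131 to 441 mm) is the closed machine compartment, over which the lid slides; at the back a ledge to x = 146 mm; on the right end the latch bracket (x -57 to 53, y -131 to -215, top z = 146 mm)
- well_floor (a point): centre of the bottle well's floor, 12 mm above the worktop, axes as the chiller's. The well inside: 140 mm (x, -70 to +70) by 250 mm (y, -125 to +125), upright walls 6 mm thick whose tops are 146 mm above this floor; open at the top once the lid is slid away. Above it all: wall cabinets hang over the back of the worktop from world x = 0.555 m on, 0.45 m up
- lid (a joint): sliding lid of the well, clear panel in a metal frame, 150 x 262 mm, its top 166 mm above the worktop. 0 = fully shut, grows to 0.305 m = fully open as it slides to the chiller's left (+y), up to a stop at either end. Slides with about 2 N and stays where it is left. Its keeper, a dark steel fork with a 15 mm slot, stands out 56 mm at its right end
- lid_grip (a point): centre of the black grip bar on top of the lid: bar 76 mm long along the chiller's x, 12 mm thick (y), 18 mm high, centre 195 mm and top 204 mm above the worktop, about 20 mm of free space under it. It sits 100 mm right (-y) of the lid's middle. Axes as the chiller's
- latch_cam (a joint): angle of the brass latch cam and its handle on an upright axis, rad, grows anticlockwise seen from above; range -0.15 to 2.0. At 0 the cam's nose (high point) points to the chiller's right (-y) and the bolt is free; it starts to lift the bolt at 0.34; at 1.57 the nose points straight at the bolt (chiller's +x) and the bolt is fully out; beyond, it runs past. Stays where it is left (0.15 N m)
- latch_grip (a point): on the cam's axis, middle of the black grip bar of the latch handle: bar 62 mm long, 12 mm thick, 26 mm high, centre 209 mm and top 222 mm above the worktop. The bar lies across the cam's nose: along this point's x axis; the nose points to its -y. Under the bar a hub of 10 mm radius, then the cam, its top 39 mm below this point. The bolt's barrel beside it is 182 mm high
- latch_bolt (a joint): travel of the sprung steel bolt, m: 0 = sprung back clear of the lid's keeper, 0.010 = pushed fully into the keeper by the cam's high point. A spring (3 to 5 N) presses its flat head towards the cam. From 0.003 on it stands in the keeper's slot and holds the lid; it enters only when the lid is shut to within about 3 mm
- bitters_0: small amber glass bottle of cocktail cordial with a paper label and a yellow cap, standing on the worktop (absent in some starts). 136 mm tall, 48 mm across the body, which narrows to a neck from about mid-height up; the cap is 23 mm across and runs from 118 to 136 mm above the foot. Its smooth foot slides easily. Origin: centre of the underside, z up the bottle
- bitters_1: small amber glass bottle of cocktail cordial with a paper label and a black cap, standing on the worktop (absent in some starts). 117 mm tall, 42 mm across the body, which narrows to a neck from about mid-height up; the cap is 20 mm across and runs from 102 to 117 mm above the foot. Its smooth foot slides easily. Origin: centre of the underside, z up the bottle
- bitters_2: small amber glass bottle of cocktail cordial with a paper label and a cream cap, standing on the worktop (absent in some starts). 127 mm tall, 45 mm across the body, which narrows to a neck from about mid-height up; the cap is 21 mm across and runs from 110 to 127 mm above the foot. Its smooth foot slides easily. Origin: centre of the underside, z up the bottle
- tonic_0: tall brown and orange cola can, unopened, 134 mm tall, 53 mm across, standing on the worktop (absent in some starts). Its smooth foot slides easily. Origin: centre of the underside, z up the can
- tonic_1: tall brown and orange cola can, unopened, 134 mm tall, 53 mm across, standing on the worktop (absent in some starts). Its smooth foot slides easily. Origin: centre of the underside, z up the can
- jigger: brass double-cone measuring cup, 44 mm across, 78 mm high; to be left alone. Origin: centre of its underside
- muddler: dark wooden muddler lying on the worktop, 204 mm long (its y), 40 mm thick; to be left alone. Origin: centre of its underside
Mind the look-alikes: they are no part of the job. Leave any blue or turquoise look-alike of the bitters_0 alone.

How it is judged (in metres and radians):
On the way, in this order (a step that is already met when the one before it is completed fails the run):
1. the latch is released: the bolt has sprung back (value of joint latch_bolt below 0.002 m), for 0.2 s.
2. the lid is slid open (value of joint lid above 0.25 m), for 0.2 s.
3. every bottle and can that is out stands upright on the floor of the well (x of bitters_0 in the frame of chiller between -0.07 and 0.07 m and y of bitters_0 in the frame of chiller between -0.125 and 0.125 m and z of bitters_0 in the frame of chiller between 0.007 and 0.019 m and angle between each of bitters_0, bitters_1, bitters_2, tonic_0, tonic_1's own z axis and vertical below 0.15 rad and x of bitters_1 in the frame of chiller between -0.07 and 0.07 m and y of bitters_1 in the frame of chiller between -0.125 and 0.125 m and z of bitters_1 in the frame of chiller between 0.007 and 0.019 m and x of bitters_2 in the frame of chiller between -0.07 and 0.07 m and y of bitters_2 in the frame of chiller between -0.125 and 0.125 m and z of bitters_2 in the frame of chiller between 0.007 and 0.019 m and x of tonic_0 in the frame of chiller between -0.07 and 0.07 m and y of tonic_0 in the frame of chiller between -0.125 and 0.125 m and z of tonic_0 in the frame of chiller between 0.007 and 0.019 m and x of tonic_1 in the frame of chiller between -0.07 and 0.07 m and y of tonic_1 in the frame of chiller between -0.125 and 0.125 m and z of tonic_1 in the frame of chiller between 0.007 and 0.019 m), for 0.2 s.
4. the lid is slid fully shut (value of joint lid below 0.004 m), for 0.2 s.
5. the cam's high point holds the bolt fully in the keeper (value of joint lid below 0.004 m and value of joint latch_bolt above 0.009 m), for 0.2 s.
At the end, for the whole second after the job is handed in: every bottle and can that was out stands upright (within 0.15 rad) on the floor of the well and at rest, the lid is shut to within 4 mm, and the bolt is pushed at least 9 of its 10 mm into the keeper (the cam within about 0.35 rad of its high point) (all of step 3 and all of step 5 and linear speed of each of bitters_0, bitters_1, bitters_2, tonic_0, tonic_1 below 0.03 m/s); the robot touches nothing.
It fails at once if the measuring cup or the muddler is shifted by more than 3 cm (distance of any of jigger, muddler from where it was at the start of the episode above 0.03 m).
Of bitters_0, bitters_1, bitters_2, tonic_0, tonic_1 only 2 to 4 are there at a start; the rules pass over those that are not, and their reading is None.
At some moment in a run one of bitters_0, bitters_1, bitters_2, tonic_0, tonic_1 may be knocked a few centimetres aside while the robot is not near it.
It also fails if it takes over 210 s, if anything falls off the work surface, if the arm or the gripper's body presses on something with over 40 N, if the wrist force passes 120 N, or if a joint passes its speed limit or range.

### The arm

A 6-joint arm with a two-finger parallel gripper is mounted at the origin on a cart in front of the work surface, level with it; the furniture and walls round the work are solid. World frame = base frame: x ahead of the robot, y to its left, z up, the work surface at z = 0. Lengths are in m, angles in degrees, forces in N, time in s.
With the tool pointing down it reaches from about 0.35 to 1 m from the base axis. Payload 7.1 kg.
Tool frame: the origin (TCP) lies where the fingers leave the gripper's body, on its centre line; the fingertips stand 73 mm ahead of it and the grasp point (between the pads) lies 54 mm ahead of it (tips_ahead is the distance from the TCP to the fingertips, in m); z points along the fingers, x is the direction in which the jaws open and shut, and the axes are right-handed (so a half turn about z gives the same grasp; the last joint's range is limited). The gripper opens to 85 mm and grips with 20 to 120 N. Pads are 22 mm wide; open, the fingers measure 114 mm over their backs; the gripper's body (76 mm by 85 mm) begins 54 mm behind the grasp point. The pads swing forward as they close: fully open they stand 13 mm farther back than shut.
Start: joints at [-68.87, 24.242, 93.386, -0, 62.372, -1.089], TCP at [0.236, -0.579, 0.304] pointing down, gripper open.
Joint ranges: [-172.04, 172.04], [-51.8, 120.97], [4.93, 147.93], [-75.15, 255.16], [6.16, 154.13], [-145.62, 145.62]. Speed limits (degrees/s): [136.94, 136.94, 172.46, 180, 180, 180].

### API

Orientations are given as [roll, pitch, yaw] about the fixed x, y, z axes, in that order (R = Rz(yaw) Ry(pitch) Rx(roll)).
In Python, from cell import * gives the robot as it stands. The module is installed in compiled form; this text tells all that it offers.
- The arm moves only by the shell command python3 -m creep 'ROWS' [FORCE]. ROWS is text: rows parted by semicolons, each of 5 numbers parted by spaces: the opening, from 0 (shut) to 1 (fully open), then the shift along the world's x, y, z in m, then the turn about the world's z in degrees. A call has exactly 10 rows; each row is the pose to reach, as a shift and turn from the pose commanded when the call began; what a row does not reach only later rows make up. A row lasts 1/12 s, in which the tool goes at most 41.7 mm and 7.16 degrees, less where a joint would pass 70% of its speed; a pose out of reach is approached as far as the arm can. A call with a gripper value outside its range is refused whole. The fingers move at their own pace and stop on an object; FORCE is the grip in N (left out, the last holds). Time passes only in rows, so rows that repeat a pose let the fingers close, or fill a call up. It gives the time, the measured TCP pose, the force and the opening at its end, in the units of the state.
- observe(): the state, without advancing time (a new reading comes with each control period).
- read_camera(name): name is "scene" or "top" or "wrist"; returns the picture (480x640x3 uint8, red, green, blue); there is no depth.
- camera_model(name): a dict with "intrinsics" (3x3 intrinsics, pixels), "extrinsics" (4x4, takes a point from world to camera coordinates); the wrist camera has in their place "T_tool_cam" (4x4, takes a point from camera to tool coordinates, whose origin is the TCP and whose axes are the tool frame's). Camera axes: x right, y down, z forward; pixel columns grow to the right and rows downward; lengths in m; the calibration is good to about 2 mm. A picture is of the moment at which its call begins: read the wrist's pose just before it. camera_model takes no time and is no camera call.
- job_done(): hands the job in, once; it reports no verdict.
The state is a dict: "time_s": time; "joints": joint angles; "qvel": joint speeds; "tau": joint torques, N m; "tool_pos": TCP position; "ee_rot": TCP orientation; "ft_force": force on the tool from outside, world axes, zero at the start; "torque": the same for the moment, N m; "width": finger opening in m.
Only numpy, scipy, OpenCV 4.12 (cv2) and the standard library are available. Lean on these libraries where they do the work, as an engineer would, in place of code of your own. Each camera call takes 0.05 s, during which the arm holds its last target. There are 200 camera calls.

## Working session

There is one attempt and no reset: what is moved stays moved. The work goes in short steps, Python scripts to look and compute and a shell command to move; the robot and the scene stay as the last step left them, time stands still between calls to the robot, and variables do not carry over. Pictures are saved under pics/ and viewed, about 12 in all and at most 16, crops included, and the job is handed in when it is done.

```bash
mkdir -p pics; ls; python3 - <<'E'
from cell import *
import cv2, numpy as np
np.set_printoptions(precision=4,suppress=True)
print(observe())
for n in ("scene","top"):
    cv2.imwrite(f"pics/{n}0.png",read_camera(n)[:,:,::-1])
    print(n,camera_model(n))
print(camera_model("wrist"))
E
```

```text
pics
{'time_s': 0.0, 'joints': array([-68.8684,  24.2846,  93.4321,  -0.0019,  62.3707,  -1.0906]), 'qvel': array([ 0.0095, -0.028 ,  0.0403, -0.1132,  0.0349, -0.0307]), 'tau': array([  0.0019, -55.7379, -28.1739,   0.0001,   0.0074,  -0.    ]), 'tool_pos': array([ 0.2362, -0.5782,  0.3031]), 'ee_rot': array([180.    ,   0.0875, -67.777 ]), 'ft_force': array([-0.3836,  0.4486,  0.1849]), 'torque': array([ 0.025 , -0.0022,  0.0294]), 'width': 0.08538832887758646}
scene {'intrinsics': array([[519.8439,   0.    , 329.4742],
       [  0.    , 519.8439, 245.1768],
       [  0.    ,   0.    ,   1.    ]]), 'extrinsics': array([[-0.885 , -0.4652, -0.0166,  0.3511],
       [-0.3327,  0.657 , -0.6765,  0.3551],
       [ 0.3256, -0.5932, -0.7363,  0.8809],
       [ 0.    ,  0.    ,  0.    ,  1.    ]])}
top {'intrinsics': array([[449.9228,   0.    , 321.6274],
       [  0.    , 449.9228, 240.6226],
       [  0.    ,   0.    ,   1.    ]]), 'extrinsics': array([[-0.0116, -0.9995,  0.0281, -0.1384],
       [-0.9977,  0.0097, -0.0675,  0.4892],
       [ 0.0672, -0.0289, -0.9973,  1.0283],
       [ 0.    ,  0.    ,  0.    ,  1.    ]])}
{'intrinsics': array([[408.9942,   0.    , 320.2389],
       [  0.    , 408.9942, 239.1148],
       [  0.    ,   0.    ,   1.    ]]), 'T_tool_cam': array([[ 1.    , -0.0003, -0.0002, -0.0005],
       [ 0.0004,  0.9496,  0.3136, -0.0816],
       [ 0.0001, -0.3136,  0.9496, -0.0703],
       [ 0.    ,  0.    ,  0.    ,  1.    ]])}
```

View pics/scene0.png

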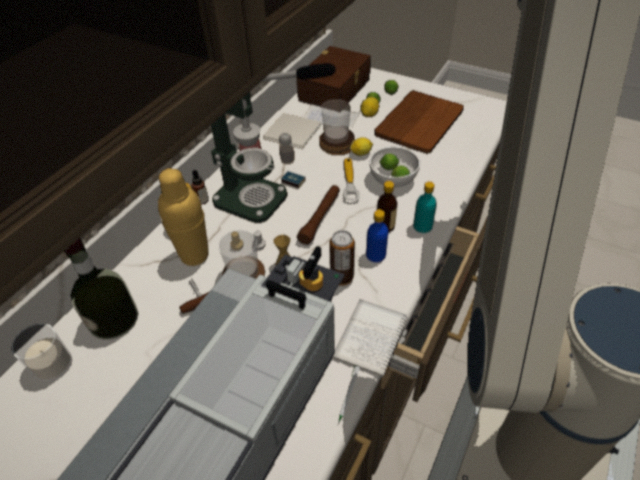

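View pics/top0.png

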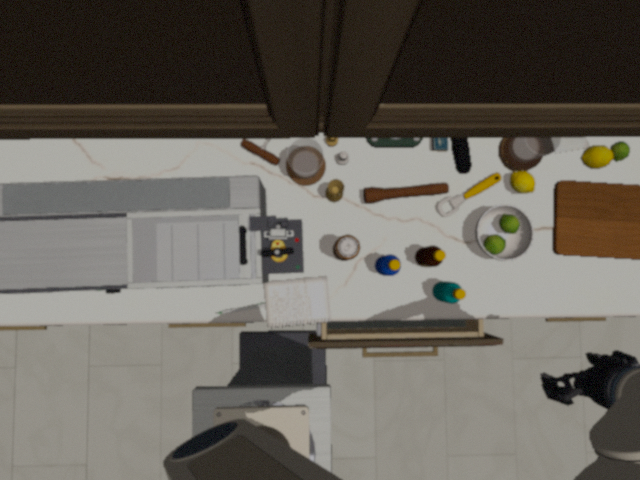

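Candidates: dark amber with a yellow cap at top (430,256) / scene (387,205), cola can at top (347,247) / scene (342,257). The look-alikes are blue at top (388,265) and turquoise at (449,292). There is also a small dark bottle at the back, scene (199,187). I'll confirm with one enlarged crop.

```bash
cat > h.py <<'E'
import cv2, numpy as np
from cell import *
np.set_printoptions(precision=4,suppress=True)
from scipy.spatial.transform import Rotation as Ro
def cam(n,st=None):
    m=camera_model(n)
    if n=="wrist":
        st=st or observe(); T=np.eye(4); T[:3,:3]=Ro.from_euler('xyz',st['ee_rot'],degrees=True).as_matrix(); T[:3,3]=st['tool_pos']
        return m['intrinsics'],np.linalg.inv(T@m['T_tool_cam'])
    return m['intrinsics'],m['extrinsics']
def onz(c,uv,z):
    K,E=c; R=E[:3,:3]; o=-R.T@E[:3,3]; d=R.T@np.linalg.inv(K)@np.array([uv[0],uv[1],1.]); return o+d*(z-o[2])/d[2]
def proj(c,p):
    K,E=c; q=K@(E[:3,:3]@np.array(p)+E[:3,3]); return q[:2]/q[2]
E
python3 - <<'E'
from h import *
t=cv2.imread("pics/top0.png"); s=cv2.imread("pics/scene0.png")
a=cv2.resize(t[195:315,230:480],None,fx=3.2,fy=3.2,interpolation=cv2.INTER_CUBIC)
b=cv2.resize(s[160:290,180:450],(800,384)[:2],interpolation=cv2.INTER_CUBIC)
b=b[:,:]
im=np.vstack([a[:, :800],cv2.resize(b,(800,216)) if 0 else b[:216]]);print(im.shape)
cv2.imwrite("pics/crop1.png",np.clip(im*1.3,0,255).astype(np.uint8))
c=cam("top")
for n,uv,z in [("can top",(347,246),.134),("cap0",(438,254),.136),("cap blue",(395,265),.136),("cap turq",(460,295),.136),("jig",(335,190),.078),("lidgrip",(243,246),.204),("latchgrip",(277,252),.222),("rimFR",(262,285),.158),("mudL",(368,194),.02),("mudR",(446,188),.02)]: print(n,onz(c,uv,z))
E
```

```text
(600, 800, 3)
can top [ 0.4682 -0.1927  0.134 ]
cap0 [ 0.4496 -0.3815  0.136 ]
cap blue [ 0.4278 -0.2913  0.136 ]
cap turq [ 0.3644 -0.4249  0.136 ]
jig [ 0.5957 -0.1728  0.078 ]
lidgrip [0.4664 0.0115 0.204 ]
latchgrip [ 0.4535 -0.0542  0.222 ]
rimFR [ 0.3907 -0.0196  0.158 ]
mudL [ 0.5962 -0.2537  0.02  ]
mudR [ 0.6092 -0.4387  0.02  ]
```

View pics/crop1.png

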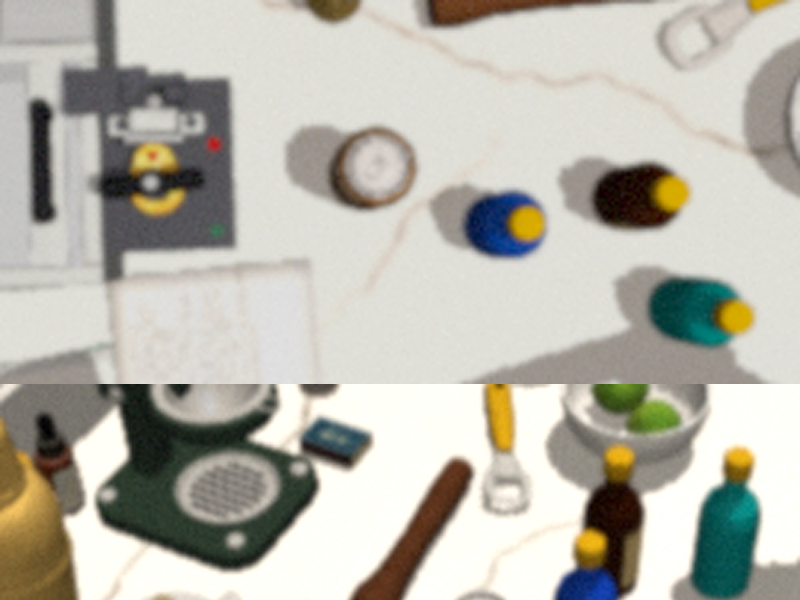

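The enlarged crop confirms what has to go in: the amber bottle with paper label and yellow cap (bitters_0, top (430,256)) and one cola can (top (347,247)). The blue and turquoise bottles are look-alikes. The dropper bottle at the back is a different object and not at the front. The cam bar lies along y, so the latch is locked. I'll move above the latch and look closer.

```bash
python3 -m creep '1 .02 .04 .02 7;1 .04 .08 .04 14;1 .06 .12 .06 21;1 .08 .16 .08 28;1 .1 .2 .08 35;1 .12 .24 .08 42;1 .14 .28 .08 49;1 .15 .31 .08 56;1 .16 .34 .08 62;1 .17 .38 .08 67.8' && python3 -m creep '1 .015 .04 0 0;1 .03 .08 0 0;1 .04 .11 0 0;1 .044 .13 0 0;1 .044 .144 0 0;1 .044 .144 0 0;1 .044 .144 0 0;1 .044 .144 0 0;1 .044 .144 0 0;1 .044 .144 0 0'
python3 - <<'E'
from h import *
st=observe(); im=read_camera("wrist")[:,:,::-1]; cv2.imwrite("pics/w1.png",im); print(st['time_s'],st['tool_pos'],st['ee_rot'],st['joints'])
np.save("w1.npy",np.r_[st['tool_pos'],st['ee_rot']])
E
```

```text
time_s: 0.93
tool_pos: [0.4025, -0.2119, 0.3839]
ee_rot: [180.0, -0.0, 0.3]
ft_force: [1.5, -0.7, 0.7]
width: 0.0855
time_s: 1.77
tool_pos: [0.4459, -0.0706, 0.3838]
ee_rot: [180.0, 0.0, -0.1]
ft_force: [-0.6, -0.8, 0.1]
width: 0.0851
1.7667 [ 0.4459 -0.0706  0.3838] [179.9948   0.0095  -0.0639] [-10.504    3.6781 109.5045  -0.0075  66.8258 -10.4372]
```

View pics/w1.png

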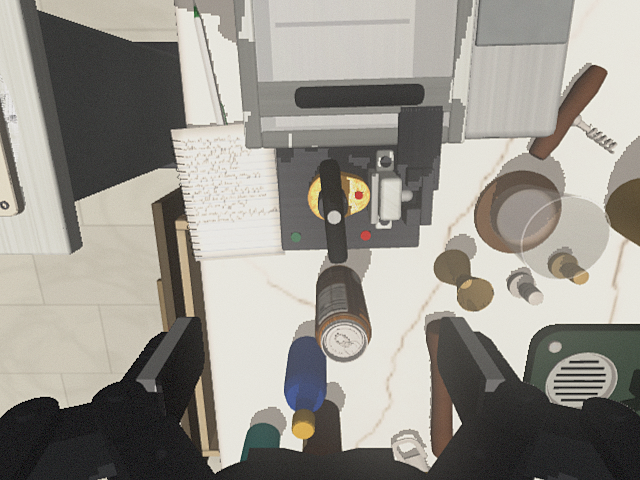

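The wrist view shows the lid grip bar from (296,98) to (424,93), the latch bar from (329,162) to (337,260), the can top at (345,341), and the bolt at (388,192). Image right is +x and image up is +y.

```bash
python3 - <<'E'
from h import *
p=np.load("w1.npy"); c=cam("wrist",dict(tool_pos=p[:3],ee_rot=p[3:]))
im=cv2.imread("pics/w1.png"); g=im.max(2)
def bar(x0,y0,x1,y1,z,th=45):
    m=(g[y0:y1,x0:x1]<th).astype(np.uint8); n,l,s,cc=cv2.connectedComponentsWithStats(m); k=1+s[1:,4].argmax()
    ys,xs=np.nonzero(l==k); r=cv2.minAreaRect(np.c_[xs+x0,ys+y0].astype(np.float32)); b=cv2.boxPoints(r)
    w=np.array([onz(c,q,z) for q in b])[:,:2]; e=[w[1]-w[0],w[2]-w[1]]; e=max(e,key=np.linalg.norm)
    print(r,w.mean(0),np.linalg.norm(e),np.degrees(np.arctan2(e[1],e[0])))
bar(285,75,435,120,.204); bar(305,150,360,268,.222,40)
# can top
print("can",onz(c,(345,340),.134))
# well rim front edge at right outer corner & bracket
for uv,z in [((250,147),.158),((242,0),.158),((282,250),.146),((418,246),.146),((334,217),.222)]: print(uv,onz(c,uv,z))
E
```

```text
((295.0, 99.5), (1.0, 0.0), -90.0) [0.4322 0.0133] 0.0005478065551325192 88.80332884611559
((321.0, 183.0), (0.0, 0.0), 0.0) [ 0.4471 -0.0321] 0.0 0.0
can [ 0.4687 -0.1904  0.134 ]
(250, 147) [ 0.3969 -0.0181  0.158 ]
(242, 0) [0.3969 0.074  0.158 ]
(282, 250) [ 0.416  -0.1001  0.146 ]
(418, 246) [ 0.5247 -0.0969  0.146 ]
(334, 217) [ 0.4548 -0.0522  0.222 ]
```

```bash
python3 - <<'E'
from h import *
p=np.load("w1.npy"); c=cam("wrist",dict(tool_pos=p[:3],ee_rot=p[3:]))
im=cv2.imread("pics/w1.png"); g=im.max(2)
def bar(x0,y0,x1,y1,z,th):
    m=(g[y0:y1,x0:x1]<th).astype(np.uint8); n,l,s,cc=cv2.connectedComponentsWithStats(m); k=1+s[1:,4].argmax()
    ys,xs=np.nonzero(l==k); r=cv2.minAreaRect(np.c_[xs+x0,ys+y0].astype(np.float32)); b=cv2.boxPoints(r)
    w=np.array([onz(c,q,z) for q in b])[:,:2]; e=[w[1]-w[0],w[2]-w[1]]; e=max(e,key=np.linalg.norm)
    print(g[97,360],g[180,330],g[230,350],r,w.mean(0),np.linalg.norm(e),np.degrees(np.arctan2(e[1],e[0])))
bar(285,75,435,120,.204,65); bar(305,150,360,268,.222,45)
for a,b,z in [((296,98),(424,93),.204),((329,163),(337,260),.222),((260,5),(265,70),.158)]:
    A,B=onz(c,a,z),onz(c,b,z);d=B-A;print((A+B)/2,np.linalg.norm(d),np.degrees(np.arctan2(d[1],d[0])))
E
```

```text
60 54 100 ((359.0162353515625, 95.58289337158203), (20.65869903564453, 128.28384399414062), 88.40885925292969) [0.4691 0.0154] 0.07342938307356114 1.4066196612505018
60 54 100 ((321.0, 183.5), (3.0, 0.0), -90.0) [ 0.4471 -0.0323] 0.0017296518948268333 89.94710556337954
[0.4697 0.0155 0.204 ] 0.07383849597629874 2.0276230959071295
[ 0.4542 -0.05    0.222 ] 0.058754429358173536 -84.95215196355399
[0.409  0.0518 0.158 ] 0.03864217160836914 -87.76153410726398
```

```bash
python3 -m creep '.6 .008 .019 -.02 5;.6 .008 .019 -.04 5;.6 .008 .019 -.06 5;.6 .008 .019 -.08 5;.6 .008 .019 -.1 5;.6 .008 .019 -.11 5;.6 .008 .019 -.115 5;.6 .008 .019 -.115 5;0 .008 .019 -.115 5;0 .008 .019 -.115 5' 30 && python3 -m creep '0 0 0 0 0;0 0 0 0 0;0 0 0 0 0;0 0 0 0 0;0 0 0 0 -3;0 0 0 0 -7;0 0 0 0 -12;0 0 0 0 -18;0 0 0 0 -24;0 0 0 0 -30' 30
```

```text
time_s: 2.65
tool_pos: [0.4547, -0.0509, 0.2699]
ee_rot: [180.0, -0.1, 5.0]
ft_force: [0.4, -0.0, 0.2]
width: 0.0279
time_s: 3.48
tool_pos: [0.4545, -0.051, 0.27]
ee_rot: [180.0, -0.1, -25.2]
ft_force: [-0.0, -1.4, 2.7]
width: 0.0116
```

```bash
python3 -m creep '0 0 0 0 -6;0 0 0 0 -12;0 0 0 0 -18;0 0 0 0 -24;0 0 0 0 -30;0 0 0 0 -36;0 0 0 0 -42;0 0 0 0 -48;0 0 0 0 -54;0 0 0 0 -60' && python3 -m creep '0 0 0 0 -2;.5 0 0 0 -2;.5 0 0 0 -2;.5 0 0 0 -2;.5 0 0 0 -2;.5 0 0 0 -2;.5 0 0 .03 -2;.5 0 0 .06 -2;.5 0 0 .06 -2;.5 0 0 .06 -2'
python3 - <<'E'
from h import *
st=observe(); im=read_camera("wrist")[:,:,::-1]; cv2.imwrite("pics/w2.png",im); print(st['time_s'],st['tool_pos'],st['ee_rot'],st['joints'])
np.save("w2.npy",np.r_[st['tool_pos'],st['ee_rot']])
E
```

```text
time_s: 4.32
tool_pos: [0.4554, -0.0521, 0.27]
ee_rot: [-179.8, -0.2, -85.2]
ft_force: [3.1, -10.4, -2.7]
width: 0.0112
time_s: 5.15
tool_pos: [0.4549, -0.0508, 0.3304]
ee_rot: [-179.8, -0.0, -87.0]
ft_force: [0.1, -0.5, -0.1]
width: 0.0429
5.15 [ 0.4549 -0.0508  0.3304] [-179.7821   -0.0382  -86.96  ] [ -7.858    7.8586 112.4209   0.0043  59.4993  79.0998]
```

View pics/w2.png

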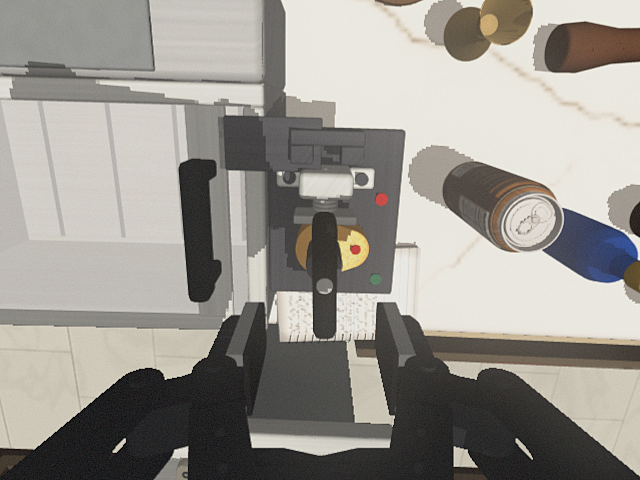

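The cam's nose now points to −y and the bolt has sprung back, with a visible gap at (325,205). The lid grip bar runs (198,165)–(206,298). Next I grip it and slide the lid.

```bash
python3 -m creep '.6 .008 .035 0 -1;.6 .0146 .066 0 -1;.6 .0146 .066 -.01 -1;.6 .0146 .066 -.03 -1;.6 .0146 .066 -.05 -1;.6 .0146 .066 -.065 -1;.6 .0146 .066 -.077 -1;.6 .0146 .066 -.077 -1;0 .0146 .066 -.077 -1;0 .0146 .066 -.077 -1' 40 && python3 -m creep '0 0 0 0 0;0 0 0 0 0;0 0 0 0 0;0 0 0 0 0;0 0 .005 0 0;0 -.001 .015 0 0;0 -.001 .03 0 0;0 -.0015 .05 0 0;0 -.002 .07 0 0;0 -.003 .09 0 0'
```

```text
time_s: 6.03
tool_pos: [0.4686, 0.0151, 0.2518]
ee_rot: [180.0, 0.0, -88.0]
ft_force: [0.4, 0.0, 0.9]
width: 0.0281
time_s: 6.87
tool_pos: [0.4665, 0.1064, 0.2526]
ee_rot: [-179.8, -0.0, -88.0]
ft_force: [5.6, -2.8, 0.3]
width: 0.0111
```

```bash
python3 -m creep '0 -.0005 .02 0 0;0 -.001 .04 0 0;0 -.002 .06 0 0;0 -.0025 .08 0 0;0 -.003 .1 0 0;0 -.004 .12 0 0;0 -.0045 .14 0 0;0 -.005 .16 0 0;0 -.006 .18 0 0;0 -.006 .195 0 0' && python3 -m creep '0 0 .005 0 0;0 0 .008 0 0;0 0 .008 0 0;.6 0 .008 0 0;.6 0 .008 0 0;.6 0 .008 0 0;.6 0 .008 .02 0;.6 0 .008 .05 0;.6 0 .008 .08 0;.6 0 .008 .1 0'
python3 - <<'E'
from h import *
st=observe(); im=read_camera("wrist")[:,:,::-1]; t=read_camera("top")[:,:,::-1]; cv2.imwrite("pics/w3.png",im);cv2.imwrite("pics/top3.png",t); print(st['time_s'],st['tool_pos'],st['ee_rot'],st['joints'])
cv2.imwrite("pics/c3.png",cv2.resize(t[160:320,50:470],(800,305)))
E
```

```text
time_s: 7.7
tool_pos: [0.4614, 0.3025, 0.2526]
ee_rot: [-179.7, 0.1, -87.9]
ft_force: [8.4, -2.2, 1.7]
width: 0.011
time_s: 8.53
tool_pos: [0.4597, 0.3085, 0.3543]
ee_rot: [-179.9, 0.1, -88.0]
ft_force: [0.9, 0.2, -0.3]
width: 0.0511
8.5333 [0.4597 0.3085 0.3543] [-179.924     0.0516  -87.9735] [ 32.6289  14.968   99.8295   0.0063  65.1108 120.5998]
```

View pics/c3.png

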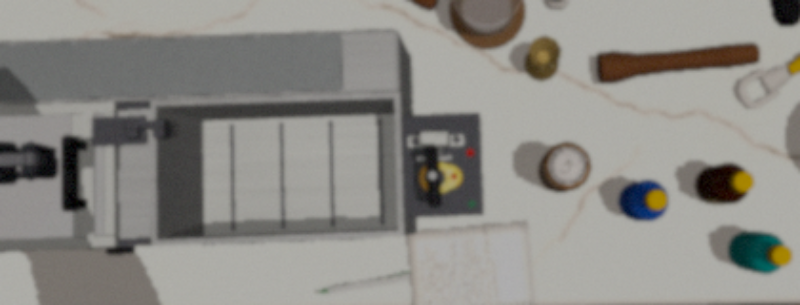

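The lid is open by about 0.293 m and nothing else has moved. I'll go above the can and check from near.

```bash
python3 -m creep '1 0 -.04 0 0;1 0 -.08 0 0;1 0 -.12 0 0;1 0 -.16 0 0;1 0 -.2 0 0;1 0 -.24 0 0;1 0 -.28 0 0;1 0 -.32 0 0;1 .005 -.36 0 0;1 .009 -.4 0 0' && python3 -m creep '1 0 -.04 -.01 0;1 0 -.07 -.03 0;1 0 -.09 -.05 0;1 0 -.1 -.06 0;1 0 -.1 -.06 0;1 0 -.1 -.06 0;1 0 -.1 -.06 0;1 0 -.1 -.06 0;1 0 -.1 -.06 0;1 0 -.1 -.06 0'
python3 - <<'E'
from h import *
st=observe(); im=read_camera("wrist")[:,:,::-1]; cv2.imwrite("pics/w4.png",im); print(st['time_s'],st['tool_pos'],st['ee_rot'],st['joints'])
np.save("w4.npy",np.r_[st['tool_pos'],st['ee_rot']])
E
```

```text
time_s: 9.47
tool_pos: [0.4676, -0.0934, 0.351]
ee_rot: [179.9, 0.0, -88.0]
ft_force: [0.1, 0.2, 0.3]
width: 0.0851
time_s: 10.3
tool_pos: [0.4691, -0.191, 0.2927]
ee_rot: [-179.9, -0.0, -87.9]
ft_force: [-0.3, -0.6, -0.2]
width: 0.0857
10.3 [ 0.4691 -0.191   0.2927] [-179.9253   -0.0314  -87.9007] [-23.5036  15.1174 108.8018   0.0048  55.9999  64.3944]
```

View pics/w4.png

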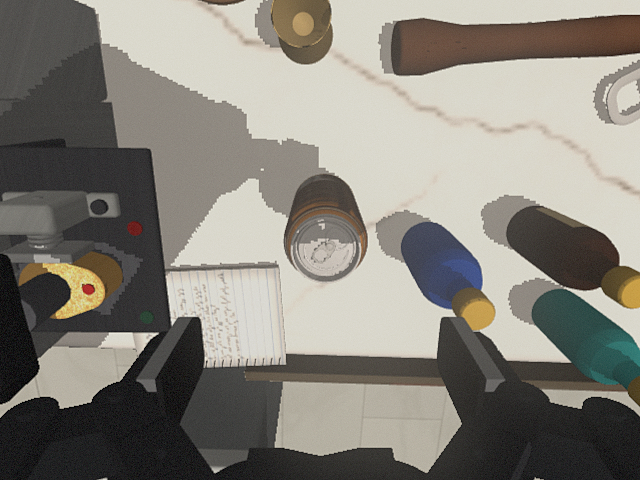

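The can's top is at (326,249), the bitters_0 cap at (622,287), and the blue cap at (474,308).

```bash
python3 - <<'E'
from h import *
p=np.load("w4.npy"); c=cam("wrist",dict(tool_pos=p[:3],ee_rot=p[3:]))
im=cv2.imread("pics/w4.png"); 
for n,uv,z in [("can",(326,249),.134),("b0",(628,287),.136),("blue",(474,308),.136),("b0foot",(520,232),0.0)]: print(n,onz(c,uv,z))
h=cv2.cvtColor(im,cv2.COLOR_BGR2HSV); m=cv2.inRange(h,(18,120,90),(32,255,255)); m[:, :420]=0
n,l,s,cc=cv2.connectedComponentsWithStats(m); print([(s[i],cc[i]) for i in range(1,n) if s[i,4]>200])
E
```

```text
can [ 0.4689 -0.1937  0.134 ]
b0 [ 0.4518 -0.3781  0.136 ]
blue [ 0.4342 -0.2867  0.136 ]
b0foot [ 0.4446 -0.3769  0.    ]
[(array([614, 268,  26,  40, 808], dtype=int32), array([628.3391, 288.1559])), (array([460, 296,  35,  34, 817], dtype=int32), array([477.8543, 312.634 ]))]
```

```bash
python3 -m creep '1 0 -.002 -.03 0;1 0 -.002 -.06 0;1 0 -.002 -.09 0;1 0 -.002 -.11 0;1 0 -.002 -.118 0;1 0 -.002 -.122 0;1 0 -.002 -.122 0;0 0 -.002 -.122 0;0 0 -.002 -.122 0;0 0 -.002 -.122 0' 45 && python3 -m creep '0 0 0 0 0;0 0 0 0 0;0 0 0 0 0;0 0 0 .005 0;0 0 0 .02 0;0 0 0 .04 0;0 0 0 .07 0;0 0 0 .1 0;0 0 0 .13 0;0 0 0 .16 0' && python3 -m creep '0 -.01 0 .03 0;0 -.03 .02 .04 0;0 -.05 .04 .04 0;0 -.07 .06 .04 0;0 -.09 .08 .04 0;0 -.095 .11 .04 0;0 -.095 .14 .04 0;0 -.095 .17 .04 0;0 -.095 .2 .04 0;0 -.095 .23 .04 0'
```

```text
time_s: 11.18
tool_pos: [0.4693, -0.1941, 0.1711]
ee_rot: [-179.9, -0.1, -88.0]
ft_force: [-1.1, -1.8, 32.7]
width: 0.0515
time_s: 12.02
tool_pos: [0.468, -0.1935, 0.3317]
ee_rot: [180.0, 0.0, -88.0]
ft_force: [0.1, 0.1, -3.4]
width: 0.0515
time_s: 12.85
tool_pos: [0.3728, 0.0375, 0.3704]
ee_rot: [-179.9, -0.0, -88.0]
ft_force: [0.0, -0.5, -3.2]
width: 0.0513
```

```bash
python3 -m creep '0 .03 .01 0 0;0 .06 .02 0 0;0 .09 .028 0 0;0 .095 .028 0 0;0 .095 .028 0 0;0 .095 .028 -.03 0;0 .095 .028 -.06 0;0 .095 .028 -.09 0;0 .095 .028 -.12 0;0 .095 .028 -.14 0' && python3 -m creep '0 0 0 -.015 0;0 0 0 -.03 0;0 0 0 -.038 0;0 0 0 -.042 0;0 0 0 -.045 0;0 0 0 -.045 0;0 0 0 -.045 0;.8 0 0 -.045 0;.8 0 0 -.045 0;.8 0 0 -.045 0'
```

```text
time_s: 13.68
tool_pos: [0.466, 0.0636, 0.2279]
ee_rot: [179.8, -0.0, -88.0]
ft_force: [-0.7, -0.4, -3.0]
width: 0.0512
time_s: 14.52
tool_pos: [0.4692, 0.0643, 0.1856]
ee_rot: [-179.9, 0.0, -88.0]
ft_force: [0.7, -0.2, -0.2]
width: 0.0685
```

```bash
python3 -m creep '.8 0 0 .01 0;.8 0 0 .03 0;.8 0 0 .07 0;.8 0 0 .11 0;.8 0 0 .15 0;.8 0 -.02 .18 0;.8 0 -.05 .18 0;.8 0 -.09 .18 0;.8 -.005 -.13 .18 0;.8 -.01 -.17 .18 0' && python3 -m creep '.6 0 -.04 0 0;.6 0 -.08 0 0;.6 0 -.12 0 0;.6 0 -.16 0 0;.6 -.005 -.2 0 0;.6 -.008 -.24 0 0;.6 -.008 -.265 -.02 0;.6 -.008 -.274 -.04 0;.6 -.008 -.274 -.06 0;.6 -.008 -.274 -.06 0'
python3 - <<'E'
from h import *
read_camera("top")
st=observe(); im=read_camera("wrist")[:,:,::-1]; t=read_camera("top")[:,:,::-1]; cv2.imwrite("pics/w5.png",im);cv2.imwrite("pics/top5.png",t); print(st['time_s'],st['tool_pos'],st['ee_rot'],st['joints'])
cv2.imwrite("pics/c5.png",np.vstack([cv2.resize(t[180:310,100:470],(640,224)),cv2.resize(im,(480,360))[:, :].repeat(1,1) if 0 else cv2.copyMakeBorder(cv2.resize(im,(480,360)),0,0,0,160,cv2.BORDER_CONSTANT)]))
np.save("w5.npy",np.r_[st['tool_pos'],st['ee_rot']])
E
```

```text
time_s: 15.35
tool_pos: [0.4583, -0.1071, 0.3664]
ee_rot: [-179.9, -0.0, -87.9]
ft_force: [0.6, 0.0, -0.8]
width: 0.0683
time_s: 16.18
tool_pos: [0.4488, -0.3793, 0.3018]
ee_rot: [179.7, 0.2, -88.1]
ft_force: [-0.4, 1.0, -1.1]
width: 0.0514
16.2333 [ 0.4496 -0.3793  0.3037] [179.8296   0.1673 -88.0243] [-41.3142  21.2653  98.0588   0.0057  60.9146  46.7072]
```

View pics/c5.png

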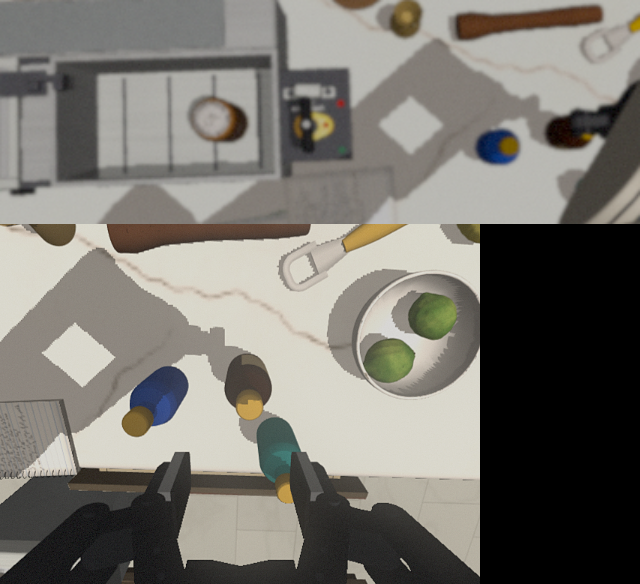

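The can stands in the well. The bitters_0 cap is in the wrist view at about (331,240).

```bash
python3 - <<'E'
from h import *
p=np.load("w5.npy"); c=cam("wrist",dict(tool_pos=p[:3],ee_rot=p[3:]))
im=cv2.imread("pics/w5.png"); h=cv2.cvtColor(im,cv2.COLOR_BGR2HSV); m=cv2.inRange(h,(18,120,60),(32,255,255))
n,l,s,cc=cv2.connectedComponentsWithStats(m)
for i in range(1,n):
    if s[i,4]>300: print(s[i],cc[i],onz(c,cc[i],.132))
E
```

```text
[ 456    0   86   37 1513] [490.7521  13.9557] [ 0.5784 -0.4632  0.132 ]
[612   0  28  25 401] [629.596   10.1546] [ 0.5826 -0.5356  0.132 ]
[315 228  36  33 840] [332.8071 245.2512] [ 0.4467 -0.3859  0.132 ]
[ 163  243   41   40 1191] [182.5071 263.0479] [ 0.4314 -0.2909  0.132 ]
[368 339  24  33 477] [379.6038 357.761 ] [ 0.3657 -0.4217  0.132 ]
```

```bash
python3 -m creep '.6 -.001 -.005 -.03 0;.6 -.001 -.0055 -.06 0;.6 -.001 -.0055 -.09 0;.6 -.001 -.0055 -.11 0;.6 -.001 -.0055 -.12 0;.6 -.001 -.0055 -.125 0;.6 -.001 -.0055 -.125 0;0 -.001 -.0055 -.125 0;0 -.001 -.0055 -.125 0;0 -.001 -.0055 -.125 0' 40 && python3 -m creep '0 0 0 0 0;0 0 0 0 0;0 0 0 0 0;0 0 0 0 0;0 0 0 .005 0;0 0 0 .02 0;0 0 0 .05 0;0 0 0 .08 0;0 0 0 .11 0;0 0 0 .14 0'
python3 - <<'E'
from h import *
st=observe(); print(st['tool_pos']); im=read_camera("wrist")[:,:,::-1]; cv2.imwrite("pics/w6.png",cv2.resize(im,(480,360)))
E
```

```text
time_s: 17.17
tool_pos: [0.4505, -0.386, 0.1817]
ee_rot: [-179.9, -0.1, -88.0]
ft_force: [-0.2, -0.2, 4.8]
width: 0.0217
time_s: 18.0
tool_pos: [0.4493, -0.3849, 0.3215]
ee_rot: [180.0, 0.0, -88.0]
ft_force: [-0.2, -0.4, -1.8]
width: 0.0217
[ 0.4493 -0.3849  0.3215]
```

View pics/w6.png

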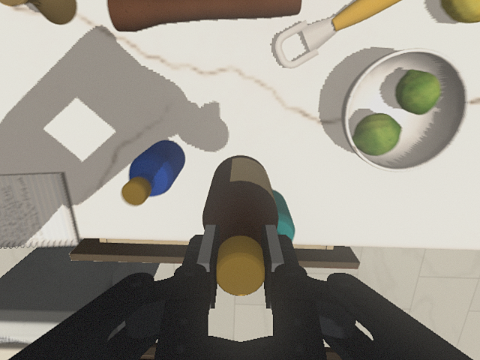

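Bitters_0 is held by its cap, upright. I'll carry it round the front of the latch to the well's left half.

```bash
python3 -m creep '0 0 .01 .02 0;0 -.01 .03 .045 0;0 -.02 .065 .058 0;0 -.035 .1 .058 0;0 -.05 .13 .058 0;0 -.065 .16 .058 0;0 -.075 .195 .058 0;0 -.075 .23 .058 0;0 -.075 .27 .058 0;0 -.075 .31 .058 0' && python3 -m creep '0 0 .035 0 0;0 0 .07 0 0;0 0 .105 0 0;0 0 .14 0 0;0 .02 .17 0 0;0 .04 .2 0 0;0 .06 .225 0 0;0 .08 .235 0 0;0 .09 .235 0 0;0 .09 .235 0 0'
```

```text
time_s: 18.88
tool_pos: [0.3737, -0.0739, 0.3782]
ee_rot: [-179.9, -0.0, -88.1]
ft_force: [1.6, 0.0, -0.9]
width: 0.0211
time_s: 19.72
tool_pos: [0.4659, 0.1601, 0.3777]
ee_rot: [-180.0, -0.0, -87.9]
ft_force: [0.5, -0.2, -1.9]
width: 0.022
```

```bash
python3 -m creep '0 0 0 -.02 0;0 0 0 -.05 0;0 0 0 -.08 0;0 0 0 -.11 0;0 0 0 -.14 0;0 0 0 -.155 0;0 0 0 -.165 0;0 0 0 -.172 0;0 0 0 -.178 0;0 0 0 -.182 0' && python3 -m creep '0 0 0 -.001 0;0 0 0 -.002 0;0 0 0 -.002 0;.5 0 0 -.002 0;.5 0 0 -.002 0;.5 0 0 -.002 0;.5 0 0 -.002 0;.5 0 0 .02 0;.5 0 0 .06 0;.5 0 0 .1 0' && python3 -m creep '.6 0 .02 .03 0;.6 0 .05 .05 0;.6 0 .09 .05 0;.6 0 .12 .05 0;.6 0 .14 .05 0;.6 0 .147 .05 0;.6 0 .147 .05 0;.6 0 .147 .05 0;.6 0 .147 .05 0;.6 0 .147 .05 0'
python3 - <<'E'
from h import *
st=observe(); print(st['time_s'],st['tool_pos']); im=read_camera("wrist")[:,:,::-1]; t=read_camera("top")[:,:,::-1]; s=read_camera("scene")[:,:,::-1]
cv2.imwrite("pics/top7.png",t)
cv2.imwrite("pics/w7.png",np.hstack([cv2.resize(s[200:480,50:400],(400,320)),np.vstack([cv2.resize(t[160:310,100:287],(400,320))])]))
E
```

```text
time_s: 20.55
tool_pos: [0.4649, 0.1595, 0.1962]
ee_rot: [-179.9, 0.0, -88.0]
ft_force: [0.1, -0.2, -1.9]
width: 0.0218
time_s: 21.38
tool_pos: [0.4637, 0.1595, 0.2961]
ee_rot: [179.8, -0.1, -88.0]
ft_force: [1.4, 0.3, 0.4]
width: 0.0426
time_s: 22.22
tool_pos: [0.4647, 0.3056, 0.3458]
ee_rot: [180.0, -0.0, -88.1]
ft_force: [-0.3, 1.1, -0.3]
width: 0.0508
22.2167 [0.4647 0.3056 0.3458]
```

View pics/w7.png

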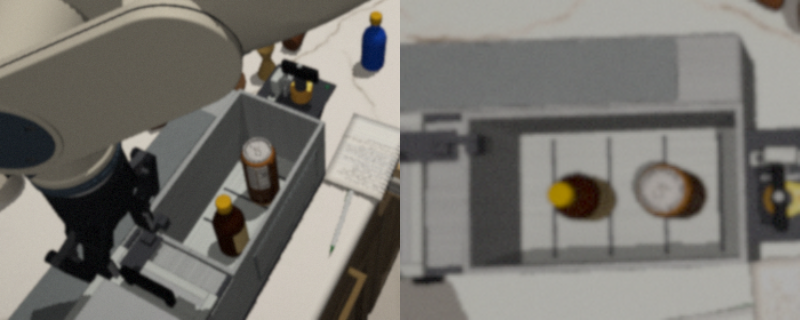

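Both stand upright in the well. Now I shut the lid.

```bash
python3 -m creep '.6 -.005 .003 -.02 0;.6 -.005 .003 -.045 0;.6 -.005 .003 -.07 0;.6 -.005 .003 -.085 0;.6 -.005 .003 -.093 0;.6 -.005 .003 -.093 0;0 -.005 .003 -.093 0;0 -.005 .003 -.093 0;0 -.005 .003 -.093 0;0 -.005 .003 -.093 0' 40 && python3 -m creep '0 0 0 0 0;0 0 0 0 0;0 0 -.005 0 0;0 .0005 -.015 0 0;0 .001 -.03 0 0;0 .0015 -.05 0 0;0 .002 -.07 0 0;0 .003 -.09 0 0;0 .0035 -.11 0 0;0 .004 -.13 0 0' && python3 -m creep '0 .0005 -.02 0 0;0 .001 -.04 0 0;0 .002 -.06 0 0;0 .0025 -.08 0 0;0 .003 -.1 0 0;0 .004 -.12 0 0;0 .0045 -.135 0 0;0 .005 -.147 0 0;0 .005 -.155 0 0;0 .005 -.158 0 0'
```

```text
time_s: 23.2
tool_pos: [0.4603, 0.3101, 0.2543]
ee_rot: [-179.9, 0.1, -88.0]
ft_force: [0.7, -1.4, 3.4]
width: 0.011
time_s: 24.03
tool_pos: [0.4636, 0.1795, 0.2542]
ee_rot: [-179.9, 0.1, -88.0]
ft_force: [-3.7, 2.2, 9.3]
width: 0.0113
time_s: 24.87
tool_pos: [0.4679, 0.0209, 0.2541]
ee_rot: [179.9, 0.0, -88.1]
ft_force: [-7.9, 2.1, 15.7]
width: 0.0112
```

```bash
python3 -m creep '0 0 -.002 -.001 0;0 0 -.004 -.001 0;0 0 -.005 -.001 0;0 0 -.006 -.001 0;0 0 -.007 -.001 0;0 0 -.008 -.001 0;0 0 -.008 -.001 0;0 0 -.008 -.001 0;0 0 -.008 -.001 0;0 0 -.008 -.001 0'
```

```text
time_s: 25.7
tool_pos: [0.468, 0.0144, 0.254]
ee_rot: [180.0, 0.1, -88.0]
ft_force: [-11.4, 4.6, 26.5]
width: 0.0111
```

```bash
python3 -m creep '0 0 -.001 .001 0;0 0 -.002 .002 0;0 0 -.002 .002 0;0 0 -.003 .002 0;0 0 -.003 .002 0;0 0 -.003 .002 0;0 0 -.003 .002 0;0 0 -.003 .002 0;0 0 -.003 .002 0;0 0 -.003 .002 0'
```

```text
time_s: 26.53
tool_pos: [0.468, 0.0139, 0.2542]
ee_rot: [179.9, 0.4, -88.1]
ft_force: [-4.2, 24.3, 4.1]
width: 0.0113
```

The lid is firmly on its stop (24 N). I'll release it and regrip the latch.

```bash
python3 -m creep '0 0 .002 0 0;.6 0 .002 0 0;.6 0 .002 0 0;.6 0 .002 0 0;.6 0 .002 .03 0;.6 0 .002 .06 0;.6 0 .002 .08 0;.6 -.007 -.03 .08 0;.6 -.0135 -.063 .08 1;.6 -.0135 -.063 .08 1' && python3 -m creep '.6 0 0 -.02 0;.6 0 0 -.04 0;.6 0 0 -.055 0;.6 0 0 -.062 0;.6 0 0 -.062 0;0 0 0 -.062 0;0 0 0 -.062 0;0 0 0 -.062 0;0 0 0 -.062 0;0 0 0 -.062 0' 30
```

```text
time_s: 27.37
tool_pos: [0.4544, -0.0559, 0.3345]
ee_rot: [-180.0, -0.1, -87.1]
ft_force: [0.2, 0.3, -0.3]
width: 0.0512
time_s: 28.2
tool_pos: [0.4558, -0.0525, 0.2729]
ee_rot: [-179.9, -0.1, -87.0]
ft_force: [-1.1, -2.5, 5.7]
width: 0.0112
```

```bash
python3 -m creep '0 0 0 0 5;0 0 0 0 11;0 0 0 0 17;0 0 0 0 23;0 0 0 0 29;0 0 0 0 35;0 0 0 0 40;0 0 0 0 45;0 0 0 0 50;0 0 0 0 55' && python3 -m creep '0 0 0 0 5;0 0 0 0 10;0 0 0 0 15;0 0 0 0 20;0 0 0 0 25;0 0 0 0 29;0 0 0 0 32;0 0 0 0 35;0 0 0 0 35;0 0 0 0 35'
```

```text
time_s: 29.03
tool_pos: [0.455, -0.0514, 0.2728]
ee_rot: [-179.9, 0.1, -31.8]
ft_force: [-4.4, 5.4, 11.3]
width: 0.0118
time_s: 29.87
tool_pos: [0.4541, -0.0512, 0.2728]
ee_rot: [-179.9, 0.1, 3.0]
ft_force: [-7.8, 6.6, 16.1]
width: 0.0116
```

```bash
python3 -m creep '0 0 0 0 0;.5 0 0 0 0;.5 0 0 0 0;.5 0 0 0 0;.5 0 0 .02 0;.5 0 0 .05 0;.5 0 0 .08 0;.5 0 0 .11 0;.5 0 -.02 .11 0;.5 0 -.02 .11 0'
python3 - <<'E'
from h import *
st=observe(); print(st['time_s'],st['tool_pos'],st['ee_rot']); im=read_camera("wrist")[:,:,::-1]; cv2.imwrite("pics/w8.png",im)
np.save("w8.npy",np.r_[st['tool_pos'],st['ee_rot']])
E
```

```text
time_s: 30.7
tool_pos: [0.4562, -0.0738, 0.3839]
ee_rot: [179.9, -0.3, 3.0]
ft_force: [0.2, 0.8, -0.2]
width: 0.043
30.7 [ 0.4562 -0.0738  0.3839] [179.8839  -0.263    2.9997]
```

View pics/w8.png

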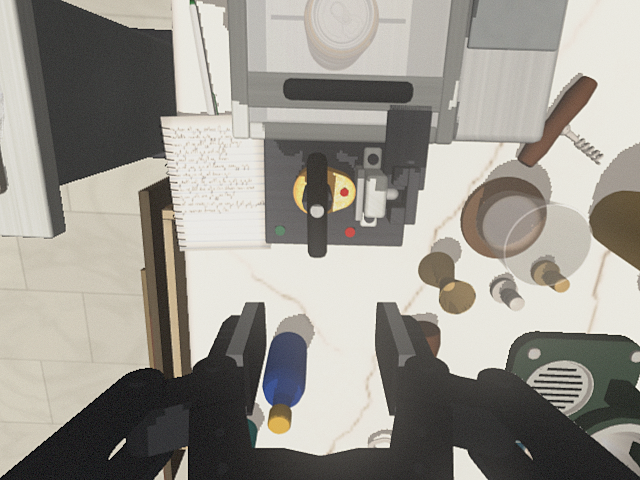

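The nose points at the bolt and the bar runs (316,155)–(317,257). The lid bar is at (348,90). I'll compare these with the start readings and check the well through the clear lid.

```bash
python3 - <<'E'
from h import *
def bar(n,x0,y0,x1,y1,z,th):
    p=np.load(n+".npy"); c=cam("wrist",dict(tool_pos=p[:3],ee_rot=p[3:])); g=cv2.imread(f"pics/{n}.png").max(2)
    m=(g[y0:y1,x0:x1]<th).astype(np.uint8); k,l,s,cc=cv2.connectedComponentsWithStats(m); k=1+s[1:,4].argmax()
    ys,xs=np.nonzero(l==k); r=cv2.minAreaRect(np.c_[xs+x0,ys+y0].astype(np.float32)); print(n,onz(c,r[0],z))
bar("w1",285,75,435,120,.204,65); bar("w8",272,72,425,110,.204,65)
for n,a,b in [("w1",(329,163),(337,260)),("w8",(316,155),(317,257))]:
    p=np.load(n+".npy"); c=cam("wrist",dict(tool_pos=p[:3],ee_rot=p[3:]))
    d=onz(c,a,.222)-onz(c,b,.222); print(n,"bar angle",np.degrees(np.arctan2(d[1],d[0])))
t=read_camera("top")[:,:,::-1]; cv2.imwrite("pics/c9.png",cv2.resize(t[160:310,80:480],(800,300)))
E
```

```text
w1 [0.4692 0.0154 0.204 ]
w8 [0.4691 0.0155 0.204 ]
w1 bar angle 95.04781118436487
w8 bar angle 93.35904473233765
```

View pics/c9.png

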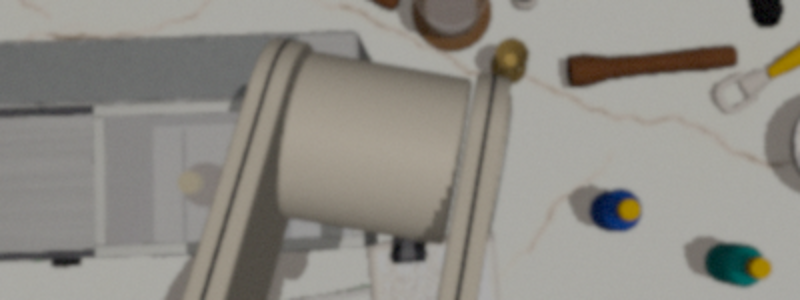

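The lid bar is back within 0.1 mm of its shut position, the cam is at about 1.6 rad, and both items stand in the well. I'm handing in.

```bash
python3 -c "
from cell import *
job_done(); print(observe()['time_s'])"
```

```text
the job is handed in; nothing more can be done
the job is handed in; nothing more can be done
```

The job is done and handed in at about 31 s on the robot's clock; no verdict is reported. I turned the latch free, slid the lid open about 0.29 m and stood the one cola can and the yellow-capped amber bottle (bitters_0) in the well. I then shut the lid and turned the cam back onto the bolt.

- **Lid:** it pressed on its stop with about 24 N, and its grip bar was back within 0.1 mm of where it started, so it is fully shut.
- **Latch:** the cam is at about 1.6 rad, with the nose pointing at the bolt. I judged the bolt's travel from that angle and did not read it directly.
- **Can and bottle:** both stood upright in the pictures before the lid closed. Afterwards I saw the can and the bottle in place through the lid, each in a different view because the arm hid the can in the overhead one.
- **Left alone:** the measuring cup, the muddler and the blue and turquoise look-alikes looked unmoved, and no other bottle or can was on the front of the worktop.

No check failed. Two upward force readings were higher than I expected: 33 N on the wrist while gripping the can, and 26 N while closing the lid. Both cleared by the next move.

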